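# Find the socket that fits the hub nut and hold it seated

## Task

Find out which of the three sockets in the rack fits the hex cap nut of the hub on the black mat: one that is too small will not go on, one that is too large goes over it but is loose. Finish with the fitting socket pushed fully home on that nut, still gripped and pressed down on it, without letting go; the other two sockets must then stand in pockets of the rack. Leave the stamp, the ring gauge and the pen where they are.

Things in the scene. Friction and masses are not known exactly. Their poses are not given: they have to be found in the camera images.
- mat_top (a point): centre of the square black rubber mat, 120 x 120 x 2 mm, at its top; one of the two hubs stands on it (within 15 mm of its centre)
- hub_a_seat (a point): seat of the hex cap nut on hub A: centre of the washer's top, 32 mm above the bench, z up; two flats of the nut face the x axis (repeats every 60 degrees). The nut rises 17 mm above the seat: 6 mm of hexagon, 4 mm of tapering hexagon, then 7 mm of round dome; these guide a socket on (one that is too small stops some 9 mm above the seat).
- hub_b_seat (a point): seat of the hex cap nut on hub B: centre of the washer's top, 32 mm above the bench, z up; two flats of the nut face the x axis (repeats every 60 degrees). The nut rises 17 mm above the seat: 6 mm of hexagon, 4 mm of tapering hexagon, then 7 mm of round dome; these guide a socket on (one that is too small stops some 9 mm above the seat).
- rack: grey socket rack, 60 x 200 x 20 mm, fixed to the bench, origin under its centre, long along its y. Three round pockets, 41 mm across and 14 mm deep (floors 6 mm above the bench), at y = -62, 0 and +62 mm; each holds one socket standing mouth down, in any order
- socket_small_mouth (a point): mouth of the small socket: centre of its open lower end, z up along the socket. A steel tube socket, hexagonal inside and out: bore 18.5 mm across flats and 20 mm deep, 25.5 mm across its outer flats, green collar 30 to 34 mm above the mouth; above that, from 34 to 74 mm, a square finger adapter 20 x 20 mm by which it is gripped. The flats of the adapter face the x and y axes, two bore flats face the x axis (repeats every 60 degrees). Weighs about 0.12 kg.
- socket_small_center (a point): centre of that socket with its adapter, 37 mm above its mouth on its axis; same axes
- socket_small: the same socket as a body; origin at its mouth, same axes
- socket_mid_mouth (a point): mouth of the middle socket: centre of its open lower end, z up along the socket. A steel tube socket, hexagonal inside and out: bore 22.5 mm across flats and 20 mm deep, 29.5 mm across its outer flats, yellow collar 30 to 34 mm above the mouth; above that, from 34 to 74 mm, a square finger adapter 20 x 20 mm by which it is gripped. The flats of the adapter face the x and y axes, two bore flats face the x axis (repeats every 60 degrees). Weighs about 0.12 kg.
- socket_mid_center (a point): centre of that socket with its adapter, 37 mm above its mouth on its axis; same axes
- socket_mid: the same socket as a body; origin at its mouth, same axes
- socket_large_mouth (a point): mouth of the large socket: centre of its open lower end, z up along the socket. A steel tube socket, hexagonal inside and out: bore 26.5 mm across flats and 20 mm deep, 33.5 mm across its outer flats, red collar 30 to 34 mm above the mouth; above that, from 34 to 74 mm, a square finger adapter 20 x 20 mm by which it is gripped. The flats of the adapter face the x and y axes, two bore flats face the x axis (repeats every 60 degrees). Weighs about 0.12 kg.
- socket_large_center (a point): centre of that socket with its adapter, 37 mm above its mouth on its axis; same axes
- socket_large: the same socket as a body; origin at its mouth, same axes
- hub_a: hub A, a round aluminium flange 86 mm across, fixed to the bench, origin under its centre. One hub's nut is 17 mm across flats, the other's 21 mm; find out which. Only the hub on the mat is to be worked on; the other waits its turn.
- hub_b: hub B, a round aluminium flange 86 mm across, fixed to the bench, origin under its centre. One hub's nut is 17 mm across flats, the other's 21 mm; find out which. Only the hub on the mat is to be worked on; the other waits its turn.
- inspect_stamp: black hand stamp standing upright, 24 mm across, 63 mm high, origin under its centre; to be left alone
- ring_gauge: steel ring gauge lying flat, 58 mm across, 18 mm high, origin under its centre; to be left alone
- pen_blue: pen with a blue end lying on the bench, 136 x 12 mm, origin under its centre; to be left alone
Things that resemble listed ones, but are neither listed nor needed, are in the scene too. Leave any brown look-alike of the hub_a alone.

How it is judged:
By the outcome, as a careful person would: the job done as asked, in the order asked, and still so for the second after the job is handed in, while the arm keeps its last pose, push and grip.
It also fails if it takes over 67 s, if anything falls off the work surface, if the arm or the gripper's body presses on something with over 40 N, if the wrist force passes 120 N, or if a joint passes its speed limit or range.

## Robot

A 6-joint arm with a two-finger parallel gripper is mounted at the origin on a cart in front of the work surface, level with it; the furniture and walls round the work are solid. World frame = base frame: x ahead of the robot, y to its left, z up, the work surface at z = 0. Lengths are in m, angles in degrees, forces in N, time in s.
With the tool pointing down it reaches from about 0.35 to 0.875 m from the base axis. Payload 4.2 kg.
Tool frame: the origin (TCP) lies at the very end of the fingers, on their centre line; the grasp point (between the pads) lies 19 mm behind it (r.hold_point_z is the distance from the TCP to the grasp point, in m); z points along the fingers, y is the direction in which the jaws open and shut (so a half turn about z gives the same grasp; the last joint's range is limited). The gripper opens to 87 mm and grips with 3 to 60 N. Pads are 19 mm wide; open, the fingers measure 117 mm over their backs; the gripper's body (75 mm by 190 mm) begins 51 mm behind the grasp point.
Start: joints at [87.869, 22.042, 0.453, 0, -68.411, -14.817], TCP at [0.182, 0.598, 0.223] pointing down, gripper open.
Joint ranges: [-179.83, 179.83], [-69.29, 118.12], [-61.27, 80.66], [-181.25, 117.63], [-171.15, -9.14], [-177.46, 177.46]. Speed limits (degrees/s): [159.86, 159.86, 180, 180, 180, 180].

## Interface

Orientations are given as a 3x3 rotation matrix whose columns are the frame's x, y, z axes.
In Python, from station import r, cams, ticket gives the robot as it stands.
- The arm moves only by the tool drive_tool, never from a script. Its argument "deltas" is a list of rows, each an object of numbers: "dx", "dy", "dz": the shift along the tool's x, y, z in m; "wx", "wy", "wz": the turn, a rotation vector about the tool's x, y, z in degrees. A call has 1 to 20 rows; each row is the pose to reach, as a shift and turn from the pose commanded when the call began, along the tool's axes at that moment; what a row does not reach only later rows make up. A row lasts 1/10 s, in which the tool goes at most 50 mm and 8.59 degrees, less where a joint would pass 70% of its speed; a pose out of reach is approached as far as the arm can. A call with a gripper value outside its range is refused whole. "gripper" is the opening, from 0 (shut) to 1 (fully open), set as the call begins (left out, the last holds). The fingers move at their own pace and stop on an object; the grip force is fixed at half the most. Time passes only in rows, so rows that repeat a pose let the fingers close. It gives the time, the measured TCP pose, the force and the opening at its end, in the units of the state.
- r.sense(): the state, without advancing time (a new reading comes with each control period).
- cams.capture(name): name is "side" or "top"; returns the picture (384x512x3 uint8, red, green, blue); there is no depth.
- cams.camera_model(name): a dict with "intrinsics" (3x3 intrinsics, pixels), "distortion" ([k1, k2, p1, p2, k3] as OpenCV has them; the pictures are not rectified), "extrinsics" (4x4, takes a point from world to camera coordinates). Camera axes: x right, y down, z forward; pixel columns grow to the right and rows downward; lengths in m; the calibration is good to about 2 mm. A picture is of the moment at which its call begins. camera_model takes no time and is no camera call.
- ticket.finish_job(): hands the job in, once; it reports no verdict.
The state is a dict: "time_s": time; "joints": joint angles; "joint_velocities": joint speeds; "effort": joint torques, N m; "tcp_pos": TCP position; "ee_rot": TCP orientation; "wrist_force": force on the tool from outside, world axes, zero at the start; "moment": the same for the moment, N m; "gripper_width": opening from 0.0 (shut) to 1.0 (fully open).
Only numpy, scipy, OpenCV 4.12 (cv2) and the standard library are available. Lean on these libraries where they do the work, as an engineer would, in place of code of your own. Each camera call takes 0.05 s, during which the arm holds its last target.

## Working session

There is one attempt and no reset: what is moved stays moved. The work goes in short steps, Python scripts to look and compute and a tool call to move; the robot and the scene stay as the last step left them, time stands still between calls to the robot, and variables do not carry over. Pictures are saved under pics/ and viewed, and the job is handed in when it is done.

Besides the shell and the picture viewer there is one more tool, called as name([rows], argument=value, ...), one row to a line, values as JSON. drive_tool: Moves the arm, as the interface text tells. Its arguments: {"type":"object","properties":{"deltas":{"type":"array","items":{"type":"object","properties":{"dx":{"type":"number"},"dy":{"type":"number"},"dz":{"type":"number"},"wx":{"type":"number"},"wy":{"type":"number"},"wz":{"type":"number"}}}},"gripper":{"type":"number"}},"required":["deltas"]}

```bash
ls; mkdir -p pics; python3 - <<'E'
from station import r,cams,ticket
import cv2,numpy as np
for n in("side","top"):
    im=cams.capture(n); cv2.imwrite(f"pics/{n}0.png",im[:,:,::-1]); 
    m=cams.camera_model(n); print(n,m)
s=r.sense(); print(s, r.hold_point_z)
E
```

```text
pics
side {'intrinsics': array([[484.13901783,   0.        , 258.48820669],
       [  0.        , 484.13901783, 187.93403403],
       [  0.        ,   0.        ,   1.        ]]), 'distortion': array([-0.03446331,  0.        ,  0.        ,  0.        ,  0.        ]), 'extrinsics': array([[ 0.82720617, -0.56174934, -0.0129469 , -0.27548985],
       [-0.35814482, -0.50935313, -0.78249069,  0.38066979],
       [ 0.43296909,  0.65191799, -0.62252767,  0.71457223],
       [ 0.        ,  0.        ,  0.        ,  1.        ]])}
top {'intrinsics': array([[491.13032539,   0.        , 264.61541543],
       [  0.        , 491.13032539, 189.7592081 ],
       [  0.        ,   0.        ,   1.        ]]), 'distortion': array([-0.09057611,  0.        ,  0.        ,  0.        ,  0.        ]), 'extrinsics': array([[-0.01683775, -0.99985575,  0.00222843,  0.2588319 ],
       [-0.99112025,  0.01639655, -0.13195383,  0.5318342 ],
       [ 0.13189825, -0.00443045, -0.99125336,  1.06536541],
       [ 0.        ,  0.        ,  0.        ,  1.        ]])}
{'time_s': 0.1, 'joints': array([ 8.78677673e+01,  2.20856305e+01,  3.90238577e-01, -2.43551303e-02,
       -6.84124191e+01, -1.48192731e+01]), 'joint_velocities': array([-0.01201562, -0.01043736,  0.07142448,  0.01195734, -0.07415077,
        0.02055032]), 'effort': array([-2.07903245e-04, -3.91687024e+01,  1.87936431e+01,  4.23192546e+00,
        1.34943656e-02, -7.53643599e-05]), 'tcp_pos': array([0.18203011, 0.59735772, 0.2215971 ]), 'ee_rot': array([[ 9.56506176e-01, -2.91711706e-01, -4.64994525e-04],
       [-2.91712060e-01, -9.56504362e-01, -1.86561521e-03],
       [ 9.94525055e-05,  1.92011698e-03, -9.99998152e-01]]), 'wrist_force': array([ 0.20973756, -1.02378459,  0.01192195]), 'moment': array([-0.0189172 , -0.02239328, -0.04699769]), 'gripper_width': 0.9985047275404774} 0.0187
```

View pics/side0.png

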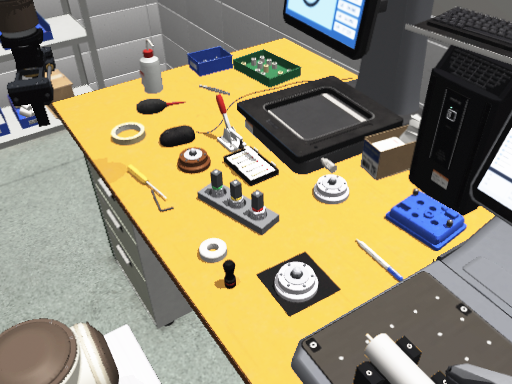

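View pics/top0.png

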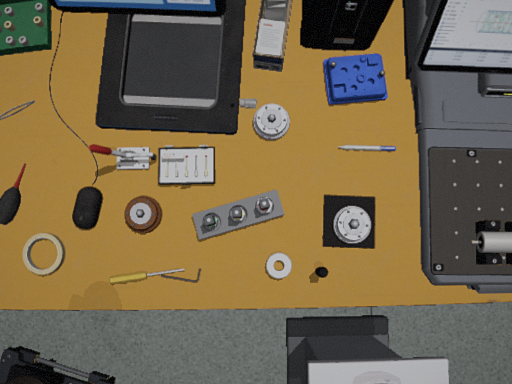

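The side view shows the sockets in the rack: green (217,182), yellow (236,193) and red (258,205). The hub on the black mat is at (297,280). Things that could be confused with it are the other hub at (332,187), the brown look-alike at (194,158) and the ring gauge at (212,250). In the top view the mat hub is at (351,224), the other hub at (271,121), the brown one at (143,213), and the sockets at (211,221), (237,213) and (264,204).

```bash
python3 - <<'E'
import cv2,numpy as np
t=cv2.imread("pics/top0.png"); s=cv2.imread("pics/side0.png")
a=cv2.resize(t[180:250,185:385],None,fx=4,fy=4,interpolation=cv2.INTER_CUBIC)
b=cv2.resize(s[160:310,190:350],None,fx=4,fy=4,interpolation=cv2.INTER_CUBIC)
c=cv2.resize(t[95:145,240:310],None,fx=4,fy=4,interpolation=cv2.INTER_CUBIC)
cv2.imwrite("pics/ca.png",a);cv2.imwrite("pics/cb.png",b);cv2.imwrite("pics/cc.png",c)
E
```

```text
(no output)
```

View pics/ca.png

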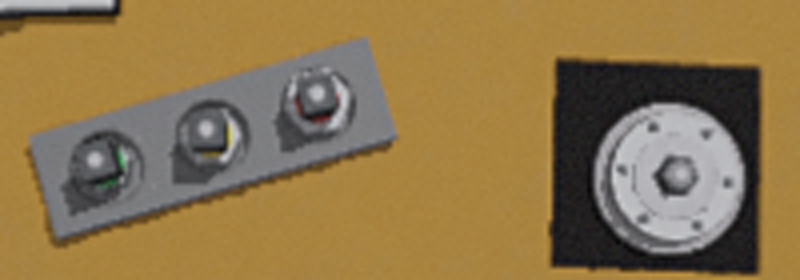

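View pics/cb.png

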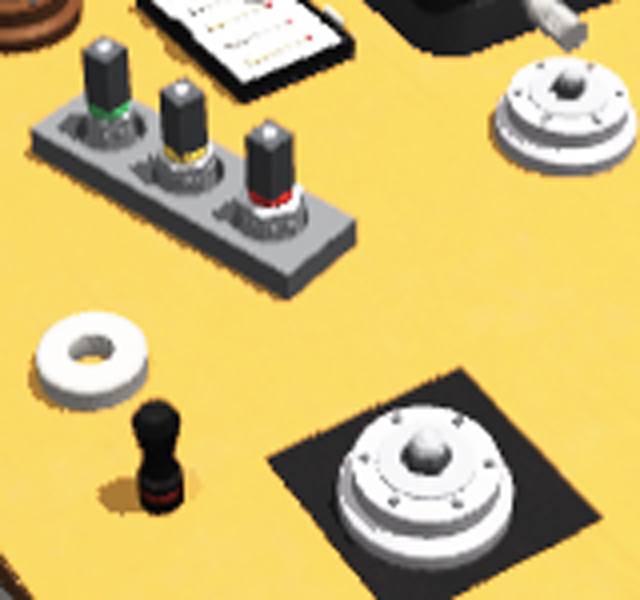

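View pics/cc.png

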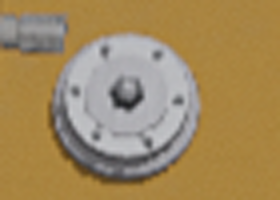

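```bash
cat > h.py <<'E'
import cv2,numpy as np
from station import r,cams,ticket
def M(n):
    m=cams.camera_model(n); return np.array(m["intrinsics"]),np.array(m["distortion"]),np.array(m["extrinsics"])
def ray(n,uv,z):
    K,d,E=M(n); uv=np.atleast_2d(np.array(uv,float))
    p=cv2.undistortPoints(uv.reshape(-1,1,2),K,d).reshape(-1,2)
    D=np.c_[p,np.ones(len(p))]@E[:3,:3]; c=-E[:3,:3].T@E[:3,3]
    return c+D*((z-c[2])/D[:,2])[:,None]
def proj(n,P):
    K,d,E=M(n); return cv2.projectPoints(np.array(P,float).reshape(-1,3),E[:3,:3],E[:3,3],K,d)[0].reshape(-1,2)
E
python3 - <<'E'
from h import *
t=cv2.imread("pics/top0.png"); g=cv2.cvtColor(t,cv2.COLOR_BGR2GRAY)
hsv=cv2.cvtColor(t,cv2.COLOR_BGR2HSV)
# rack: grey, low sat
def comp(mask,pt):
    n,l,st,c=cv2.connectedComponentsWithStats(mask.astype(np.uint8)); k=l[pt[1],pt[0]]; return (l==k),c[k],st[k]
m,c,st=comp((hsv[...,1]<70),(225,225)); print("rack",c,st)
cn=max(cv2.findContours(m.astype(np.uint8),0,1)[0],key=cv2.contourArea)
rr=cv2.minAreaRect(cn);print(rr,ray("top",cv2.boxPoints(rr),0.02)[:,:2].round(4))
# mat
m=(g<60)&(hsv[...,2]<60); m,c,st=comp(m,(330,200)); cn=max(cv2.findContours(m.astype(np.uint8),0,1)[0],key=cv2.contourArea)
rr=cv2.minAreaRect(cn); print("mat",st,rr,ray("top",[rr[0]],0.002))
for nm,(x0,y0,x1,y1) in dict(mat=(325,195,380,250),oth=(245,95,297,147)).items():
    big=cv2.resize(t[y0:y1,x0:x1],None,fx=10,fy=10,interpolation=cv2.INTER_LANCZOS4); cv2.imwrite(f"pics/n_{nm}.png",big)
big=cv2.resize(t[185:242,192:287],None,fx=8,fy=8,interpolation=cv2.INTER_CUBIC);cv2.imwrite("pics/rk.png",big)
E
```

```text
rack [237.50660418 214.22155944] [ 192  189   92   51 2347]
((237.51405334472656, 214.2650604248047), (27.04119873046875, 88.66168212890625), 73.5707015991211) [[0.4859 0.4168]
 [0.5399 0.2235]
 [0.4806 0.2074]
 [0.4272 0.3995]]
mat [ 323  195   52   53 1398] ((348.60479736328125, 221.17056274414062), (51.03908157348633, 50.85402297973633), 2.12109637260437) [[0.46451627 0.05815206 0.002     ]]
```

View pics/n_mat.png

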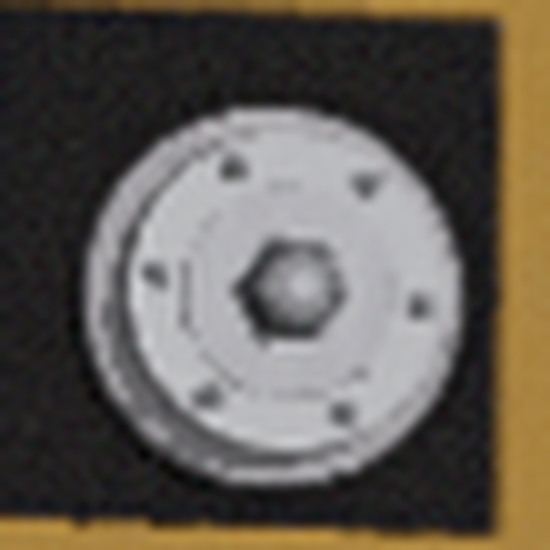

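View pics/n_oth.png

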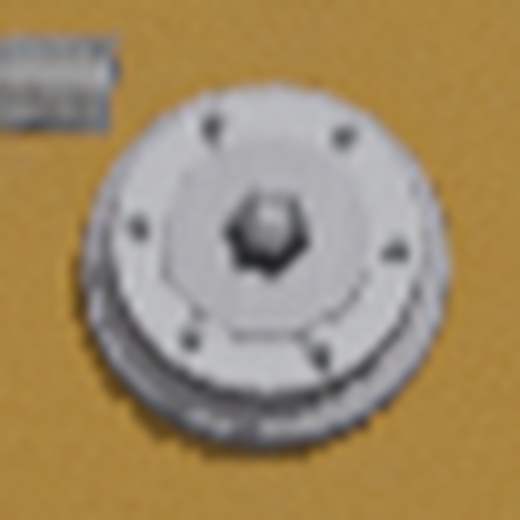

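View pics/rk.png

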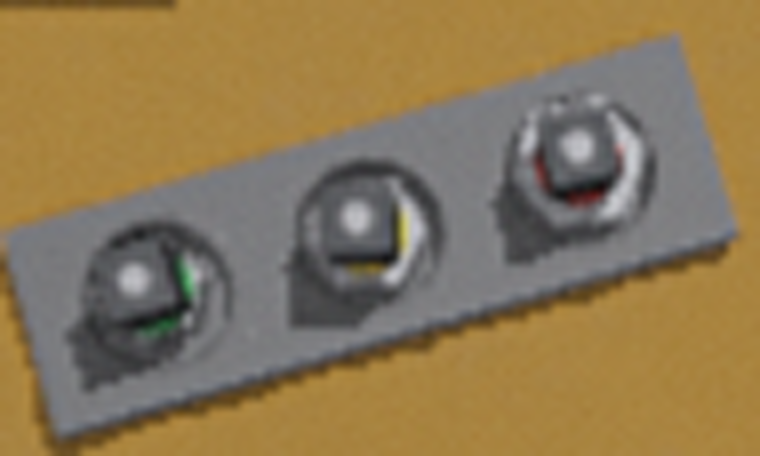

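```bash
python3 - <<'E'
from h import *
t=cv2.imread("pics/top0.png"); s=cv2.imread("pics/side0.png"); g=cv2.cvtColor(t,cv2.COLOR_BGR2GRAY).astype(float)
K,d,E=M("top");print("cam top",-E[:3,:3].T@E[:3,3]);K,d,E=M("side");print("cam side",-E[:3,:3].T@E[:3,3])
for nm,c0 in dict(mat=(354.1,223.9),oth=(271.6,118.5)).items():
  for th in (120,135,150):
    G=cv2.resize(g[int(c0[1])-25:int(c0[1])+25,int(c0[0])-25:int(c0[0])+25],None,fx=10,fy=10,interpolation=cv2.INTER_CUBIC)
    m=(G<th).astype(np.uint8)
    cs=[c for c in cv2.findContours(m,0,1)[0]]
    best=[c for c in cs if cv2.contourArea(c)>2000 and abs(cv2.boundingRect(c)[0]+cv2.boundingRect(c)[2]/2-250)<60 and cv2.boundingRect(c)[2]<160]
    for c in best:
        c=cv2.convexHull(c); p=c.reshape(-1,2)
        uv=(p+0.5)/10-0.5+np.array([int(c0[0])-25,int(c0[1])-25])
        w=ray("top",uv,0.036)[:,:2]
        # resample
        mo=cv2.moments((w*1e4).astype(np.float32).reshape(-1,1,2)); ce=np.array([mo['m10'],mo['m01']])/mo['m00']*1e-4
        # width vs angle
        A=np.arange(0,180,1.0); W=np.array([np.ptp(w@[np.cos(np.radians(a)),np.sin(np.radians(a))]) for a in A])
        ph=np.angle(np.sum((W-W.mean())*np.exp(1j*np.radians(6*A))))/6
        print(nm,th,ce.round(4),"area AF",np.sqrt(mo['m00']*1e-8/0.866).round(4),"W max/min",W.max().round(4),W.min().round(4),"corner ang mod60",np.degrees(ph).round(1), "W@",[ (int(a),round(x*1e3,1)) for a,x in zip(A[::10],W[::10])])
big=cv2.resize(s[165:230,195:285],None,fx=8,fy=8,interpolation=cv2.INTER_CUBIC);cv2.imwrite("pics/rks.png",big)
big=cv2.resize(s[255:305,265:330],None,fx=10,fy=10,interpolation=cv2.INTER_CUBIC);cv2.imwrite("pics/nts.png",big)
E
```

```text
cam top [0.39094996 0.25479436 1.12564781]
cam side [ 0.05483413 -0.42670339  0.73914481]
oth 120 [0.7007 0.2321] area AF 0.0177 W max/min 0.0204 0.0174 corner ang mod60 17.7 W@ [(0, np.float64(18.5)), (10, np.float64(19.0)), (20, np.float64(19.0)), (30, np.float64(18.5)), (40, np.float64(17.8)), (50, np.float64(17.9)), (60, np.float64(18.7)), (70, np.float64(19.3)), (80, np.float64(19.6)), (90, np.float64(19.4)), (100, np.float64(18.8)), (110, np.float64(18.5)), (120, np.float64(19.5)), (130, np.float64(20.2)), (140, np.float64(20.4)), (150, np.float64(20.0)), (160, np.float64(19.1)), (170, np.float64(18.6))]
oth 135 [0.7009 0.2322] area AF 0.0188 W max/min 0.0216 0.0185 corner ang mod60 17.7 W@ [(0, np.float64(20.2)), (10, np.float64(20.7)), (20, np.float64(20.6)), (30, np.float64(20.0)), (40, np.float64(19.0)), (50, np.float64(18.8)), (60, np.float64(19.6)), (70, np.float64(20.1)), (80, np.float64(20.4)), (90, np.float64(20.1)), (100, np.float64(19.6)), (110, np.float64(19.4)), (120, np.float64(20.5)), (130, np.float64(21.3)), (140, np.float64(21.6)), (150, np.float64(21.3)), (160, np.float64(20.5)), (170, np.float64(20.1))]
```

View pics/rks.png

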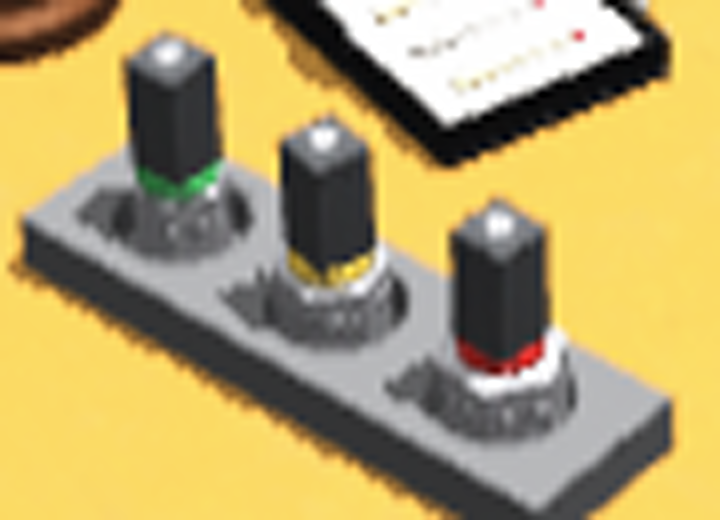

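View pics/nts.png

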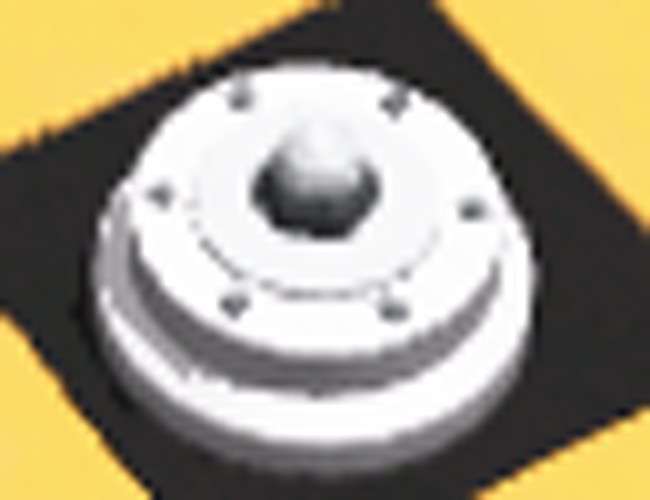

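```bash
python3 - <<'E'
from h import *
def hexfit(n,g,c0,z,ths,lo=2000,hi=160):
  for th in ths:
    G=cv2.resize(g[int(c0[1])-25:int(c0[1])+25,int(c0[0])-25:int(c0[0])+25],None,fx=10,fy=10,interpolation=cv2.INTER_CUBIC)
    m=(G<th).astype(np.uint8)
    for c in cv2.findContours(m,cv2.RETR_LIST,1)[0]:
        b=cv2.boundingRect(c)
        if cv2.contourArea(c)<lo or max(b[2:])>hi or abs(b[0]+b[2]/2-250)>60 or abs(b[1]+b[3]/2-250)>60: continue
        p=cv2.convexHull(c).reshape(-1,2)
        uv=(p+0.5)/10-0.5+np.array([int(c0[0])-25,int(c0[1])-25])
        w=ray(n,uv,z)[:,:2]
        mo=cv2.moments((w*1e4).astype(np.float32).reshape(-1,1,2)); ce=np.array([mo['m10'],mo['m01']])/mo['m00']*1e-4
        A=np.arange(0,180,2.0); W=np.array([np.ptp(w@[np.cos(np.radians(a)),np.sin(np.radians(a))]) for a in A])
        ph=np.angle(np.sum((W-W.mean())*np.exp(1j*np.radians(6*A))))/6
        print(n,th,(b[0]/10+int(c0[0])-25,b[1]/10+int(c0[1])-25,b[2]/10,b[3]/10),ce.round(4),"AF",np.sqrt(mo['m00']*1e-8/0.866).round(4),"W",W.max().round(4),W.min().round(4),"corner",np.degrees(ph).round(1),(W[::5]*1e3).round(1))
t=cv2.imread("pics/top0.png"); s=cv2.imread("pics/side0.png"); gt=cv2.cvtColor(t,cv2.COLOR_BGR2GRAY).astype(float);gs=cv2.cvtColor(s,cv2.COLOR_BGR2GRAY).astype(float)
hexfit("top",gt,(354,224),0.035,(120,135,150))
hexfit("side",gs,(296,273),0.035,(150,180,200))
# hub flange disc via flange outline? holes centroid
u=lambda p:(np.array(p)+.5)/10-.5+[325,195]
hs=u([(157,275),(420,305),(233,166),(342,412),(368,182),(208,397)])
print("holes top@.030",ray("top",hs,0.03)[:,:2].mean(0))
hs=(np.array([(162,194),(472,210),(240,97),(394,102),(235,303),(393,312)])+.5)/10-.5+[265,255]
print("holes side@.030",ray("side",hs,0.03)[:,:2].mean(0),ray("side",hs,0.02)[:,:2].mean(0))
# adapter tops: highlight center in rack crop 8x
a=(np.array([(355,218),(577,147),(133,279)])+.5)/8-.5+[192,185]
print("adapter highlights",ray("top",a,0.08)[:,:2].round(4))
a=(np.array([(323,137),(499,222),(170,52)])+.5)/8-.5+[195,165]
print("side highlights",ray("side",a,0.08)[:,:2].round(4))
E
```

```text
top 120 (348.3, 218.9, 11.1, 10.4) [0.4565 0.0534] AF 0.022 W 0.0253 0.0216 corner 23.5 [22.9 23.2 23.5 23.3 22.6 21.6 22.7 23.9 24.6 24.7 24.2 23.  23.8 24.8
 25.2 25.2 24.5 23.3]
top 135 (351.9, 220.5, 5.9, 5.8) [0.4582 0.0506] AF 0.0119 W 0.0136 0.0119 corner -6.5 [12.7 12.6 12.2 12.6 13.  13.1 13.  13.2 13.  13.1 13.4 13.5 13.3 12.6
 12.2 11.9 12.3 12.7]
top 135 (348.1, 218.7, 11.5, 10.8) [0.4566 0.0533] AF 0.0229 W 0.0264 0.0224 corner 24.0 [23.8 24.  24.3 24.2 23.5 22.5 23.6 24.8 25.5 25.6 25.1 24.1 24.8 25.8
 26.4 26.4 25.7 24.3]
top 150 (347.9, 218.5, 11.9, 11.3) [0.4566 0.0533] AF 0.0238 W 0.0274 0.0232 corner 24.4 [24.9 24.8 25.3 25.2 24.5 23.3 24.4 25.8 26.5 26.5 26.1 25.3 25.9 26.8
 27.3 27.4 26.7 25.4]
side 150 (290.1, 270.5, 12.9, 8.6) [0.4545 0.0509] AF 0.0214 W 0.0247 0.0197 corner 17.6 [24.1 23.8 23.  21.7 20.1 20.7 22.  23.4 24.1 24.1 23.5 22.8 23.2 23.8
 24.4 24.6 24.7 24.5]
side 180 (289.9, 270.0, 13.2, 9.2) [0.4547 0.0511] AF 0.0226 W 0.0256 0.0215 corner 18.1 [24.8 24.9 24.2 23.  21.8 22.3 23.7 24.9 25.4 25.3 24.6 23.7 24.  24.6
 24.9 25.4 25.6 25.3]
side 200 (289.8, 269.4, 13.5, 9.9) [0.455  0.0514] AF 0.0236 W 0.0266 0.0232 corner 17.2 [25.6 25.6 25.1 24.2 23.2 24.2 25.4 26.3 26.6 26.2 25.5 24.2 24.6 25.1
 25.5 25.9 26.2 26. ]
holes top@.030 [0.45730835 0.05253445]
holes side@.030 [0.45687062 0.05298872] [0.46253994 0.05975309]
adapter highlights [[0.4836 0.3122]
 [0.5017 0.2526]
 [0.4682 0.3716]]
side highlights [[0.4829 0.3122]
 [0.502  0.2529]
 [0.4681 0.3712]]
```

```bash
python3 - <<'E'
from h import *
t=cv2.imread("pics/top0.png"); s=cv2.imread("pics/side0.png")
a=t[198:230,222:254]; b=s[176:212,222:252]
f=lambda i:cv2.resize(i,(390,390 if i is a else 468),interpolation=cv2.INTER_CUBIC)
A=f(a);B=f(b);o=np.zeros((468,790,3),np.uint8);o[:390,:390]=A;o[:,400:]=B
cv2.imwrite("pics/mid.png",o)
u=lambda p:(np.array(p)+.5)/10-.5+[325,195]
w=ray("top",u([(157,275),(420,305),(233,166),(342,412),(368,182),(208,397)]),0.03)[:,:2]
for i in(0,2,4):
  d=w[i+1]-w[i];print(np.degrees(np.arctan2(d[1],d[0]))%60,np.linalg.norm(d))
E
```

```text
22.428456490481196 0.059504415785907136
21.994415295733518 0.05990138457857865
21.388100203744074 0.06072625337496908
```

View pics/mid.png

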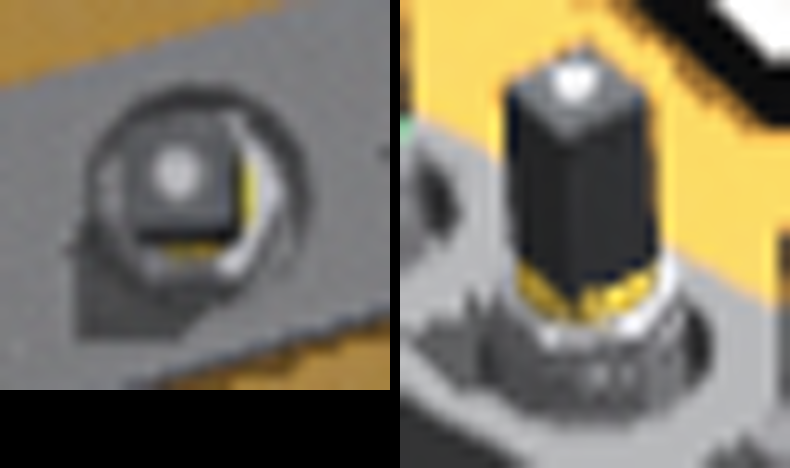

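drive_tool([
  {"dx": 0.3714, "dy": 0.1849, "dz": 0.05, "wz": 73},
  {"dx": 0.3714, "dy": 0.1849, "dz": 0.05, "wz": 73},
  {"dx": 0.3714, "dy": 0.1849, "dz": 0.05, "wz": 73},
  {"dx": 0.3714, "dy": 0.1849, "dz": 0.05, "wz": 73},
  {"dx": 0.3714, "dy": 0.1849, "dz": 0.05, "wz": 73},
  {"dx": 0.3714, "dy": 0.1849, "dz": 0.05, "wz": 73},
  {"dx": 0.3714, "dy": 0.1849, "dz": 0.05, "wz": 73},
  {"dx": 0.3714, "dy": 0.1849, "dz": 0.05, "wz": 73},
  {"dx": 0.3714, "dy": 0.1849, "dz": 0.05, "wz": 73},
  {"dx": 0.3714, "dy": 0.1849, "dz": 0.05, "wz": 73},
  {"dx": 0.3714, "dy": 0.1849, "dz": 0.05, "wz": 73},
  {"dx": 0.3714, "dy": 0.1849, "dz": 0.05, "wz": 73},
  {"dx": 0.3714, "dy": 0.1849, "dz": 0.05, "wz": 73},
  {"dx": 0.3714, "dy": 0.1849, "dz": 0.05, "wz": 73},
], gripper=0.6)

```text
schema error: expected keys dx, dy, dz, wx, wy, wz
```

drive_tool([
  {"dx": 0.3714, "dy": 0.1849, "dz": 0.05, "wx": 0, "wy": 0, "wz": 73},
  {"dx": 0.3714, "dy": 0.1849, "dz": 0.05, "wx": 0, "wy": 0, "wz": 73},
  {"dx": 0.3714, "dy": 0.1849, "dz": 0.05, "wx": 0, "wy": 0, "wz": 73},
  {"dx": 0.3714, "dy": 0.1849, "dz": 0.05, "wx": 0, "wy": 0, "wz": 73},
  {"dx": 0.3714, "dy": 0.1849, "dz": 0.05, "wx": 0, "wy": 0, "wz": 73},
  {"dx": 0.3714, "dy": 0.1849, "dz": 0.05, "wx": 0, "wy": 0, "wz": 73},
  {"dx": 0.3714, "dy": 0.1849, "dz": 0.05, "wx": 0, "wy": 0, "wz": 73},
  {"dx": 0.3714, "dy": 0.1849, "dz": 0.05, "wx": 0, "wy": 0, "wz": 73},
  {"dx": 0.3714, "dy": 0.1849, "dz": 0.05, "wx": 0, "wy": 0, "wz": 73},
  {"dx": 0.3714, "dy": 0.1849, "dz": 0.05, "wx": 0, "wy": 0, "wz": 73},
  {"dx": 0.3714, "dy": 0.1849, "dz": 0.05, "wx": 0, "wy": 0, "wz": 73},
  {"dx": 0.3714, "dy": 0.1849, "dz": 0.05, "wx": 0, "wy": 0, "wz": 73},
  {"dx": 0.3714, "dy": 0.1849, "dz": 0.05, "wx": 0, "wy": 0, "wz": 73},
  {"dx": 0.3714, "dy": 0.1849, "dz": 0.05, "wx": 0, "wy": 0, "wz": 73},
], gripper=0.6)

```text
time_s: 1.5
tcp_pos: [0.4829, 0.3136, 0.1728]
ee_rot: [[0.003, -1.0, 0.0], [-1.0, -0.003, 0.0], [-0.0, -0.0, -1.0]]
wrist_force: [0.1, -0.8, -0.8]
gripper_width: 0.595
```

drive_tool([
  {"dx": 0.0014, "dy": -0.0004, "dz": 0.03, "wx": 0, "wy": 0, "wz": 0},
  {"dx": 0.0014, "dy": -0.0004, "dz": 0.06, "wx": 0, "wy": 0, "wz": 0},
  {"dx": 0.0014, "dy": -0.0004, "dz": 0.08, "wx": 0, "wy": 0, "wz": 0},
  {"dx": 0.0014, "dy": -0.0004, "dz": 0.08, "wx": 0, "wy": 0, "wz": 0},
])

```text
time_s: 1.9
tcp_pos: [0.4819, 0.3102, 0.0897]
ee_rot: [[0.002, -1.0, -0.005], [-1.0, -0.001, -0.005], [0.005, 0.005, -1.0]]
wrist_force: [-0.7, 0.2, 0.5]
gripper_width: 0.598
```

```bash
python3 - <<'E'
from h import *
for n,(x0,y0,x1,y1) in dict(side=(180,120,300,240),top=(180,150,300,250)).items():
    im=cams.capture(n)[:,:,::-1]; cv2.imwrite(f"pics/{n}1.png",cv2.resize(im[y0:y1,x0:x1],None,fx=5,fy=5,interpolation=cv2.INTER_CUBIC))
E
```

```text
(no output)
```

View pics/side1.png

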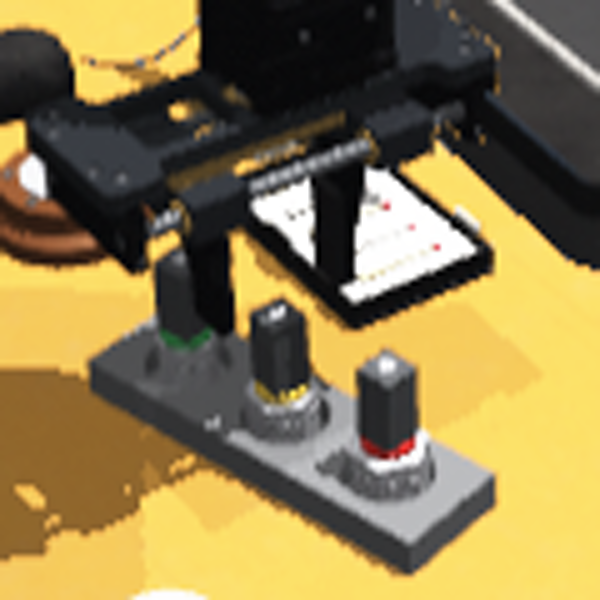

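The fingertips at crop (215,330) and (335,285) straddle the yellow socket's top at (278,308). I'll read the settled pose, then descend.

```bash
python3 -c "
from h import *
s=r.sense();print(s['tcp_pos'],s['ee_rot'].round(4),s['time_s'])"
```

```text
[0.48410353 0.31193426 0.09307152] [[ 2.2e-03 -1.0e+00  6.0e-04]
 [-1.0e+00 -2.2e-03 -1.0e-04]
 [ 1.0e-04 -6.0e-04 -1.0e+00]] 2.0
```

drive_tool([
  {"dx": 0, "dy": 0.0008, "dz": 0.02, "wx": 0, "wy": 0, "wz": 0},
  {"dx": 0, "dy": 0.0008, "dz": 0.04, "wx": 0, "wy": 0, "wz": 0},
  {"dx": 0, "dy": 0.0008, "dz": 0.047, "wx": 0, "wy": 0, "wz": 0},
  {"dx": 0, "dy": 0.0008, "dz": 0.047, "wx": 0, "wy": 0, "wz": 0},
  {"dx": 0, "dy": 0.0008, "dz": 0.047, "wx": 0, "wy": 0, "wz": 0},
])

```text
time_s: 2.5
tcp_pos: [0.4839, 0.3122, 0.047]
ee_rot: [[0.002, -1.0, 0.002], [-1.0, -0.002, 0.002], [-0.002, -0.002, -1.0]]
wrist_force: [-0.2, -0.1, 0.3]
gripper_width: 0.601
```

drive_tool([
  {"dx": 0, "dy": 0, "dz": 0, "wx": 0, "wy": 0, "wz": 0},
  {"dx": 0, "dy": 0, "dz": 0, "wx": 0, "wy": 0, "wz": 0},
  {"dx": 0, "dy": 0, "dz": 0, "wx": 0, "wy": 0, "wz": 0},
  {"dx": 0, "dy": 0, "dz": 0, "wx": 0, "wy": 0, "wz": 0},
  {"dx": 0, "dy": 0, "dz": 0, "wx": 0, "wy": 0, "wz": 0},
  {"dx": 0, "dy": 0, "dz": 0, "wx": 0, "wy": 0, "wz": 0},
  {"dx": 0, "dy": 0, "dz": 0, "wx": 0, "wy": 0, "wz": 0},
], gripper=0)

```text
time_s: 3.2
tcp_pos: [0.4832, 0.3113, 0.0457]
ee_rot: [[0.001, -1.0, 0.0], [-1.0, -0.001, 0.0], [-0.0, -0.0, -1.0]]
wrist_force: [-1.1, -0.3, 0.3]
gripper_width: 0.228
```

drive_tool([
  {"dx": 0, "dy": 0, "dz": -0.03, "wx": 0, "wy": 0, "wz": 0},
  {"dx": 0, "dy": 0, "dz": -0.07, "wx": 0, "wy": 0, "wz": 0},
  {"dx": 0, "dy": 0, "dz": -0.11, "wx": 0, "wy": 0, "wz": 0},
  {"dx": 0.03, "dy": 0.003, "dz": -0.13, "wx": 0, "wy": 0, "wz": 0},
  {"dx": 0.07, "dy": 0.007, "dz": -0.13, "wx": 0, "wy": 0, "wz": 2},
  {"dx": 0.11, "dy": 0.011, "dz": -0.13, "wx": 0, "wy": 0, "wz": 4},
  {"dx": 0.15, "dy": 0.016, "dz": -0.13, "wx": 0, "wy": 0, "wz": 6},
  {"dx": 0.19, "dy": 0.02, "dz": -0.13, "wx": 0, "wy": 0, "wz": 7},
  {"dx": 0.23, "dy": 0.024, "dz": -0.13, "wx": 0, "wy": 0, "wz": 7},
  {"dx": 0.2586, "dy": 0.0262, "dz": -0.12, "wx": 0, "wy": 0, "wz": 7},
  {"dx": 0.2586, "dy": 0.0262, "dz": -0.1, "wx": 0, "wy": 0, "wz": 7},
  {"dx": 0.2586, "dy": 0.0262, "dz": -0.085, "wx": 0, "wy": 0, "wz": 7},
  {"dx": 0.2586, "dy": 0.0262, "dz": -0.085, "wx": 0, "wy": 0, "wz": 7},
  {"dx": 0.2586, "dy": 0.0262, "dz": -0.085, "wx": 0, "wy": 0, "wz": 7},
  {"dx": 0.2586, "dy": 0.0262, "dz": -0.085, "wx": 0, "wy": 0, "wz": 7},
])

```text
time_s: 4.7
tcp_pos: [0.4578, 0.0531, 0.1313]
ee_rot: [[-0.12, -0.993, 0.001], [-0.993, 0.12, 0.001], [-0.001, -0.001, -1.0]]
wrist_force: [-0.0, 0.4, -0.8]
gripper_width: 0.229
```

```bash
python3 - <<'E'
from h import *
for n,(x0,y0,x1,y1) in dict(side=(240,190,350,310),top=(300,160,410,260)).items():
    im=cams.capture(n)[:,:,::-1]; cv2.imwrite(f"pics/{n}2f.png",im);cv2.imwrite(f"pics/{n}2.png",cv2.resize(im[y0:y1,x0:x1],None,fx=5,fy=5,interpolation=cv2.INTER_CUBIC))
s=r.sense();print(s['tcp_pos'],s['ee_rot'].round(4),s['time_s'],s['wrist_force'],s['gripper_width'])
E
```

```text
[0.45767684 0.05312971 0.13132065] [[-1.204e-01 -9.927e-01  1.500e-03]
 [-9.927e-01  1.204e-01  6.000e-04]
 [-8.000e-04 -1.400e-03 -1.000e+00]] 4.8 [-0.07810536 -0.30175576 -1.25428248] 0.22708310136943563
```

View pics/side2.png

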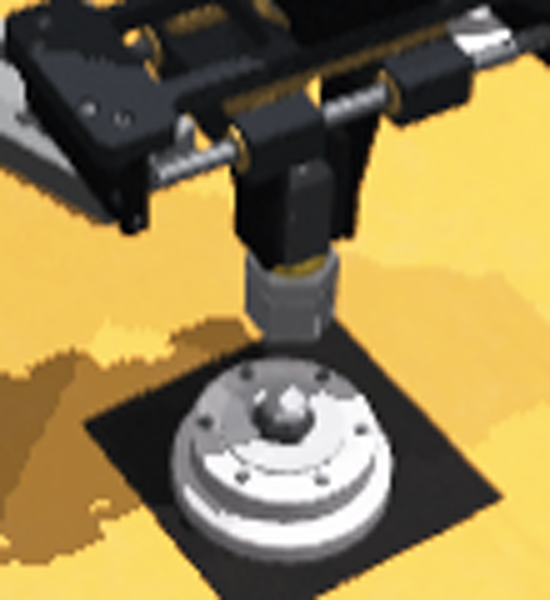

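View pics/top2f.png

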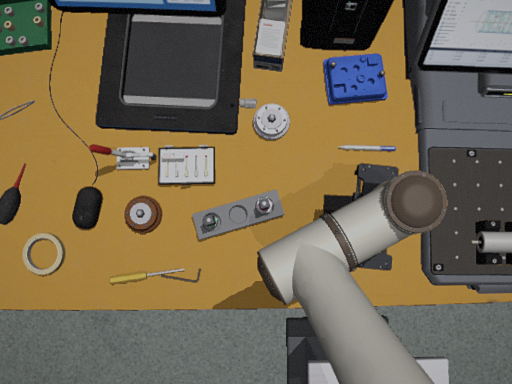

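```bash
python3 - <<'E'
from h import *
im=cv2.imread("pics/side2f.png")
x0,y0=280,225;z=12
big=cv2.resize(im[y0:y0+45,x0:x0+40],None,fx=z,fy=z,interpolation=cv2.INTER_CUBIC)
cv2.imwrite("pics/sk2.png",big)
c=np.array([.4577,.0531]);zm=0.1313-0.0397
for a0 in(23,53):
  a=np.radians(a0+60*np.arange(6));P=np.c_[c[0]+.01703*np.cos(a),c[1]+.01703*np.sin(a),np.full(6,zm)]
  print(a0,(((proj("side",P)-[x0,y0]+.5)*z-.5).round(0)).tolist())
print("centre mouth",((proj("side",[[*c,zm]])-[x0,y0]+.5)*z-.5))
E
```

```text
23 [[271.0, 263.0], [161.0, 260.0], [106.0, 327.0], [162.0, 399.0], [275.0, 402.0], [329.0, 333.0]]
53 [[216.0, 251.0], [121.0, 288.0], [121.0, 368.0], [219.0, 412.0], [315.0, 373.0], [312.0, 293.0]]
centre mouth [[217.48775185 330.20555213]]
```

View pics/sk2.png

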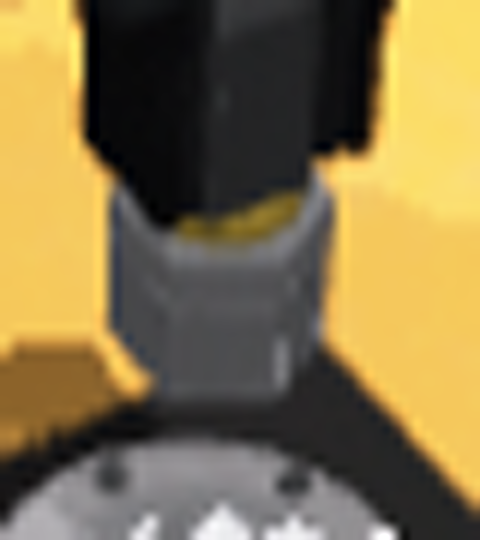

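drive_tool([
  {"dx": 0.0005, "dy": 0.0006, "dz": 0.02, "wx": 0, "wy": 0, "wz": 0},
  {"dx": 0.0005, "dy": 0.0006, "dz": 0.03, "wx": 0, "wy": 0, "wz": 0},
  {"dx": 0.0005, "dy": 0.0006, "dz": 0.036, "wx": 0, "wy": 0, "wz": 0},
  {"dx": 0.0005, "dy": 0.0006, "dz": 0.04, "wx": 0, "wy": 0, "wz": 0},
  {"dx": 0.0005, "dy": 0.0006, "dz": 0.043, "wx": 0, "wy": 0, "wz": 0},
  {"dx": 0.0005, "dy": 0.0006, "dz": 0.046, "wx": 0, "wy": 0, "wz": 0},
  {"dx": 0.0005, "dy": 0.0006, "dz": 0.048, "wx": 0, "wy": 0, "wz": 0},
  {"dx": 0.0005, "dy": 0.0006, "dz": 0.048, "wx": 0, "wy": 0, "wz": 0},
])

```text
time_s: 5.6
tcp_pos: [0.4565, 0.0522, 0.0825]
ee_rot: [[-0.121, -0.993, -0.0], [-0.993, 0.121, -0.0], [0.0, 0.0, -1.0]]
wrist_force: [-0.8, 0.1, -1.3]
gripper_width: 0.229
```

drive_tool([
  {"dx": 0, "dy": 0, "dz": 0.002, "wx": 0, "wy": 0, "wz": 0},
  {"dx": 0, "dy": 0, "dz": 0.004, "wx": 0, "wy": 0, "wz": 0},
  {"dx": 0, "dy": 0, "dz": 0.005, "wx": 0, "wy": 0, "wz": 0},
  {"dx": 0, "dy": 0, "dz": 0.006, "wx": 0, "wy": 0, "wz": 0},
  {"dx": 0, "dy": 0, "dz": 0.006, "wx": 0, "wy": 0, "wz": 0},
])

```text
time_s: 6.1
tcp_pos: [0.4565, 0.0522, 0.0764]
ee_rot: [[-0.121, -0.993, -0.0], [-0.993, 0.121, -0.0], [0.0, 0.0, -1.0]]
wrist_force: [0.2, -0.7, -1.3]
gripper_width: 0.224
```

drive_tool([
  {"dx": 0, "dy": 0, "dz": 0.002, "wx": 0, "wy": 0, "wz": 0},
  {"dx": 0, "dy": 0, "dz": 0.003, "wx": 0, "wy": 0, "wz": 0},
  {"dx": 0, "dy": 0, "dz": 0.004, "wx": 0, "wy": 0, "wz": 0},
  {"dx": 0, "dy": 0, "dz": 0.005, "wx": 0, "wy": 0, "wz": 0},
  {"dx": 0, "dy": 0, "dz": 0.005, "wx": 0, "wy": 0, "wz": 0},
])

```text
time_s: 6.6
tcp_pos: [0.4566, 0.0522, 0.0716]
ee_rot: [[-0.121, -0.993, 0.0], [-0.993, 0.121, -0.0], [0.0, -0.0, -1.0]]
wrist_force: [0.1, 0.2, -0.3]
gripper_width: 0.232
```

Nearly at the seat with no force. I'll press gently to touch.

drive_tool([
  {"dx": 0, "dy": 0, "dz": 0.0005, "wx": 0, "wy": 0, "wz": 0},
  {"dx": 0, "dy": 0, "dz": 0.001, "wx": 0, "wy": 0, "wz": 0},
  {"dx": 0, "dy": 0, "dz": 0.0015, "wx": 0, "wy": 0, "wz": 0},
  {"dx": 0, "dy": 0, "dz": 0.0015, "wx": 0, "wy": 0, "wz": 0},
])

```text
time_s: 7.0
tcp_pos: [0.4566, 0.0522, 0.0716]
ee_rot: [[-0.12, -0.993, 0.0], [-0.993, 0.12, -0.0], [0.0, -0.0, -1.0]]
wrist_force: [-3.9, -1.3, 12.5]
gripper_width: 0.226
```

Home: 12 N at TCP z 0.0716, against an expected 0.0717. A small twist will check the hex play. A 17 mm nut would spin freely in this bore; a 21 mm nut catches at about 8°.

drive_tool([
  {"dx": 0, "dy": 0, "dz": -0.0008, "wx": 0, "wy": 0, "wz": 3},
  {"dx": 0, "dy": 0, "dz": -0.0008, "wx": 0, "wy": 0, "wz": 6},
  {"dx": 0, "dy": 0, "dz": -0.0008, "wx": 0, "wy": 0, "wz": 9},
  {"dx": 0, "dy": 0, "dz": -0.0008, "wx": 0, "wy": 0, "wz": 12},
  {"dx": 0, "dy": 0, "dz": -0.0008, "wx": 0, "wy": 0, "wz": 12},
])

```text
time_s: 7.5
tcp_pos: [0.4571, 0.0525, 0.0716]
ee_rot: [[-0.324, -0.946, 0.001], [-0.946, 0.324, 0.0], [-0.001, -0.001, -1.0]]
wrist_force: [-1.0, 0.4, 5.5]
gripper_width: 0.225
```

```bash
python3 -c "
from h import *
s=r.sense();print(s['tcp_pos'],s['ee_rot'].round(3)[0],s['time_s'],s['moment'],s['wrist_force'],s['gripper_width'])"
```

```text
[0.4570718  0.05252455 0.07158172] [-0.324 -0.946  0.001] 7.5 [ 0.28666965  0.4292844  -0.03321507] [-0.95053403  0.39059306  5.47285409] 0.22515678677527745
```

drive_tool([
  {"dx": 0, "dy": 0, "dz": 0, "wx": 0, "wy": 0, "wz": 2},
  {"dx": 0, "dy": 0, "dz": 0, "wx": 0, "wy": 0, "wz": 4},
  {"dx": 0, "dy": 0, "dz": 0, "wx": 0, "wy": 0, "wz": 4},
])

```text
time_s: 7.8
tcp_pos: [0.4571, 0.0525, 0.0716]
ee_rot: [[-0.388, -0.922, 0.001], [-0.922, 0.388, 0.0], [-0.001, -0.001, -1.0]]
wrist_force: [-0.8, 1.2, 5.3]
gripper_width: 0.228
```

```bash
python3 -c "
from h import *
s=r.sense();print(s['tcp_pos'],s['ee_rot'].round(3)[0],s['time_s'],s['moment'],s['wrist_force'],s['gripper_width'])"
```

```text
[0.45705649 0.05254078 0.0715741 ] [-0.388 -0.922  0.001] 7.8 [0.36953587 0.51993321 0.27606709] [-0.77326787  1.17909385  5.29665899] 0.2278420119087775
```

drive_tool([
  {"dx": 0, "dy": 0, "dz": 0, "wx": 0, "wy": 0, "wz": -5},
  {"dx": 0, "dy": 0, "dz": 0, "wx": 0, "wy": 0, "wz": -9},
  {"dx": 0, "dy": 0, "dz": 0, "wx": 0, "wy": 0, "wz": -13},
  {"dx": 0, "dy": 0, "dz": 0, "wx": 0, "wy": 0, "wz": -17},
  {"dx": 0, "dy": 0, "dz": 0, "wx": 0, "wy": 0, "wz": -17},
])

```text
time_s: 8.3
tcp_pos: [0.4575, 0.0527, 0.0716]
ee_rot: [[-0.102, -0.995, 0.002], [-0.995, 0.102, 0.001], [-0.001, -0.002, -1.0]]
wrist_force: [-0.5, 1.0, 5.6]
gripper_width: 0.228
```

```bash
python3 -c "
from h import *
s=r.sense();print(s['tcp_pos'],s['ee_rot'].round(3)[0],s['time_s'],s['moment'],s['wrist_force'],s['gripper_width'])"
```

```text
[0.45754469 0.05271451 0.07157521] [-0.102 -0.995  0.002] 8.3 [0.27512104 0.02781793 0.02474327] [-0.51934952  1.04341626  5.60183003] 0.22795053447389985
```

drive_tool([
  {"dx": 0, "dy": 0, "dz": 0, "wx": 0, "wy": 0, "wz": -2},
  {"dx": 0, "dy": 0, "dz": 0, "wx": 0, "wy": 0, "wz": -4},
  {"dx": 0, "dy": 0, "dz": 0, "wx": 0, "wy": 0, "wz": -4},
])

```text
time_s: 8.6
tcp_pos: [0.4573, 0.0526, 0.0716]
ee_rot: [[-0.034, -0.999, 0.002], [-0.999, 0.034, 0.001], [-0.001, -0.002, -1.0]]
wrist_force: [-0.2, 0.9, 6.5]
gripper_width: 0.228
```

```bash
python3 -c "
from h import *
s=r.sense();print(s['tcp_pos'],s['ee_rot'].round(3)[0],s['time_s'],s['moment'],s['wrist_force'],s['gripper_width'])"
```

```text
[0.45733828 0.0526245  0.07158288] [-0.034 -0.999  0.002] 8.6 [0.3775809  0.23154966 0.01520062] [-0.21160478  0.87116137  6.45337047] 0.22826168036100533
```

drive_tool([
  {"dx": 0, "dy": 0, "dz": 0, "wx": 0, "wy": 0, "wz": -2},
  {"dx": 0, "dy": 0, "dz": 0, "wx": 0, "wy": 0, "wz": -4},
  {"dx": 0, "dy": 0, "dz": 0, "wx": 0, "wy": 0, "wz": -4},
])

```text
time_s: 8.9
tcp_pos: [0.4572, 0.0525, 0.0716]
ee_rot: [[0.035, -0.999, 0.002], [-0.999, -0.035, 0.0], [-0.0, -0.002, -1.0]]
wrist_force: [0.4, 0.5, 6.2]
gripper_width: 0.229
```

```bash
python3 -c "
from h import *
s=r.sense();print(s['tcp_pos'],s['ee_rot'].round(3)[0],s['time_s'],s['moment'],s['wrist_force'],s['gripper_width'])
im=cams.capture('side')[:,:,::-1];cv2.imwrite('pics/side3.png',cv2.resize(im[230:310,260:340],None,fx=7,fy=7,interpolation=cv2.INTER_CUBIC))"
```

```text
[0.45718736 0.05247426 0.07156385] [ 0.035 -0.999  0.002] 8.9 [ 0.22685491  0.27747944 -0.05203344] [0.35259722 0.54120208 6.17296478] 0.22924757181627842
```

View pics/side3.png

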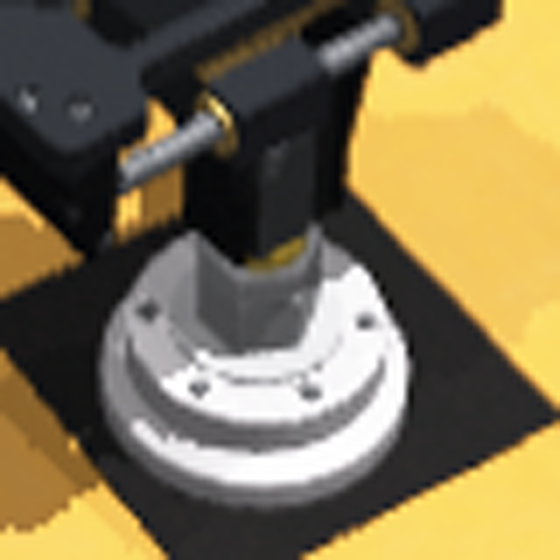

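drive_tool([
  {"dx": 0, "dy": 0, "dz": 0, "wx": 0, "wy": 0, "wz": 4},
  {"dx": 0, "dy": 0, "dz": 0, "wx": 0, "wy": 0, "wz": 8},
  {"dx": 0, "dy": 0, "dz": 0, "wx": 0, "wy": 0, "wz": 11},
  {"dx": 0, "dy": 0, "dz": 0, "wx": 0, "wy": 0, "wz": 11},
])

```text
time_s: 9.35
tcp_pos: [0.4573, 0.0524, 0.0716]
ee_rot: [[-0.157, -0.988, 0.002], [-0.988, 0.157, 0.0], [-0.0, -0.002, -1.0]]
wrist_force: [0.4, -0.9, 6.4]
gripper_width: 0.227
```

```bash
python3 -c "
from h import *
s=r.sense();print(s['tcp_pos'],s['ee_rot'].round(3)[0],s['time_s'],s['moment'],s['wrist_force'],s['gripper_width'])"
```

```text
[0.45727126 0.05238599 0.07157218] [-0.157 -0.988  0.002] 9.35 [ 0.02573659  0.09875281 -0.01031691] [ 0.40523197 -0.85711058  6.37568648] 0.2268835815605929
```

drive_tool([
  {"dx": 0.0005, "dy": 0, "dz": 0, "wx": 0, "wy": 0, "wz": 0},
  {"dx": 0.001, "dy": 0, "dz": 0, "wx": 0, "wy": 0, "wz": 0},
  {"dx": 0.0015, "dy": 0, "dz": 0, "wx": 0, "wy": 0, "wz": 0},
  {"dx": 0.0015, "dy": 0, "dz": 0, "wx": 0, "wy": 0, "wz": 0},
])

```text
time_s: 9.75
tcp_pos: [0.4573, 0.0519, 0.0716]
ee_rot: [[-0.156, -0.988, 0.003], [-0.988, 0.156, 0.002], [-0.002, -0.002, -1.0]]
wrist_force: [-1.3, 3.2, 6.7]
gripper_width: 0.229
```

drive_tool([
  {"dx": -0.001, "dy": 0, "dz": 0, "wx": 0, "wy": 0, "wz": 0},
  {"dx": -0.002, "dy": 0, "dz": 0, "wx": 0, "wy": 0, "wz": 0},
  {"dx": -0.003, "dy": 0, "dz": 0, "wx": 0, "wy": 0, "wz": 0},
  {"dx": -0.003, "dy": 0, "dz": 0, "wx": 0, "wy": 0, "wz": 0},
])

```text
time_s: 10.15
tcp_pos: [0.4573, 0.053, 0.0716]
ee_rot: [[-0.155, -0.988, 0.001], [-0.988, 0.155, -0.002], [0.001, -0.001, -1.0]]
wrist_force: [1.2, -4.6, 6.9]
gripper_width: 0.225
```

drive_tool([
  {"dx": -0.001, "dy": 0, "dz": 0, "wx": 0, "wy": 0, "wz": 0},
  {"dx": -0.002, "dy": 0, "dz": 0, "wx": 0, "wy": 0, "wz": 0},
  {"dx": -0.002, "dy": 0, "dz": 0, "wx": 0, "wy": 0, "wz": 0},
])

```text
time_s: 10.45
tcp_pos: [0.4572, 0.0539, 0.0716]
ee_rot: [[-0.155, -0.988, -0.0], [-0.988, 0.155, -0.003], [0.003, -0.0, -1.0]]
wrist_force: [1.5, -8.1, 8.0]
gripper_width: 0.229
```

drive_tool([
  {"dx": 0.002, "dy": 0, "dz": 0, "wx": 0, "wy": 0, "wz": 0},
  {"dx": 0.004, "dy": 0, "dz": 0, "wx": 0, "wy": 0, "wz": 0},
  {"dx": 0.007, "dy": 0, "dz": 0, "wx": 0, "wy": 0, "wz": 0},
  {"dx": 0.007, "dy": 0, "dz": 0, "wx": 0, "wy": 0, "wz": 0},
])

```text
time_s: 10.85
tcp_pos: [0.4576, 0.051, 0.0717]
ee_rot: [[-0.157, -0.988, 0.005], [-0.988, 0.157, 0.004], [-0.005, -0.004, -1.0]]
wrist_force: [-2.5, 9.9, 5.8]
gripper_width: 0.229
```

drive_tool([
  {"dx": -0.002, "dy": 0, "dz": 0, "wx": 0, "wy": 0, "wz": 0},
  {"dx": -0.0035, "dy": 0, "dz": 0.0005, "wx": 0, "wy": 0, "wz": 0},
  {"dx": -0.0035, "dy": 0, "dz": 0.001, "wx": 0, "wy": 0, "wz": 0},
  {"dx": -0.0035, "dy": 0, "dz": 0.0015, "wx": 0, "wy": 0, "wz": 0},
  {"dx": -0.0035, "dy": 0, "dz": 0.0015, "wx": 0, "wy": 0, "wz": 0},
  {"dx": -0.0035, "dy": 0, "dz": 0.0015, "wx": 0, "wy": 0, "wz": 0},
])

```text
time_s: 11.45
tcp_pos: [0.4577, 0.0519, 0.0715]
ee_rot: [[-0.155, -0.988, 0.002], [-0.988, 0.155, -0.001], [0.001, -0.002, -1.0]]
wrist_force: [-2.2, -2.2, 16.9]
gripper_width: 0.228
```

```bash
python3 -c "
from h import *
s=r.sense();print(s['tcp_pos'],s['ee_rot'].round(3),s['time_s'],s['moment'],s['wrist_force'],s['gripper_width'])
im=cams.capture('side')[:,:,::-1];cv2.imwrite('pics/side4.png',cv2.resize(im[160:310,180:340],None,fx=5,fy=4,interpolation=cv2.INTER_CUBIC)[:600])"
```

```text
[0.45767781 0.05186791 0.07149043] [[-0.155 -0.988  0.002]
 [-0.988  0.155 -0.001]
 [ 0.001 -0.002 -1.   ]] 11.45 [-0.60288667  0.79589204 -0.06237667] [-2.21308708 -2.22325475 16.86780447] 0.22790463537256664
```

View pics/side4.png

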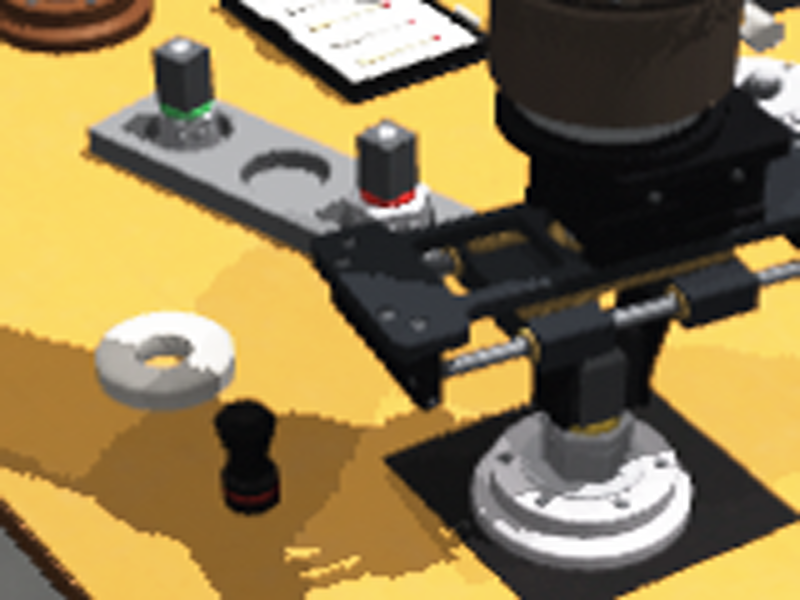

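The yellow-collared socket sits over the nut on the washer (crop ~(590,455)) and is gripped and pressed at 17 N. The green and red sockets stand in the rack at (183,90) and (388,185), and the stamp and ring gauge are untouched. Handing in.

```bash
python3 -c "
from station import ticket
print(ticket.finish_job())"
```

```text
the job is handed in; nothing more can be done
None
```

The middle (yellow-collar) socket fits the nut on the mat hub. I handed the job in with it fully home, still gripped and pressed down at about 17 N, at 11.5 s. The green and red sockets are still in their pockets in the rack, and I did not touch the stamp, ring gauge or pen.

**How I chose it:** I measured the nuts in the images and did not try the other two sockets on. The mat hub's nut came out about 22 mm across flats against about 18 mm for the other hub's, so it is the 21 mm nut and needs the 22.5 mm bore.

**Checks that agreed:**
- **Seating:** the socket went down with almost no force and stopped at TCP height 71.6 mm, against an expected 71.7 mm.
- **Sideways push:** commanding ±3.5 mm moved it only about ±1.4 mm, with 8–10 N resisting. That means a close fit; a 17 mm nut would have left about ±2.75 mm of play.

**Check that did not settle it:** the twist test. The socket caught at about +16° with 0.28 N m, but turning back to about −9° showed no clear stop. Some slip or give in the grip may explain that, so I relied on the image measurement and the sideways push.

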